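# Lower the card-terminal post by one hole

## Robot

A 6-joint arm with a two-finger parallel gripper is mounted at the origin on the work surface. World frame = base frame: x ahead of the robot, y to its left, z up, the work surface at z = 0. Lengths are in m, angles in rad, forces in N, time in s.
With the tool pointing down it reaches from about 0.35 to 0.85 m from the base axis. Payload 8.1 kg.
Tool frame: the origin (TCP) lies at the very end of the fingers, on their centre line; the grasp point (between the pads) lies 19 mm behind it; z points along the fingers, y is the direction in which the jaws open and shut (so a half turn about z gives the same grasp; the last joint's range is limited). The gripper opens to 93 mm and grips with 3 to 60 N. Pads are 15 mm wide; open, the fingers measure 128 mm over their backs; the gripper's body (75 mm by 188 mm) begins 65 mm behind the grasp point.
Start: joints at [1.138, 0.13, 1.488, -0, 1.523, -0.085], TCP at [0.204, 0.564, 0.219] pointing down, gripper open.
Joint ranges: [-2.96, 2.96], [-0.89, 2.26], [0.02, 2.5], [-1.34, 4.48], [0, 2.73], [-2.66, 2.66]. Speed limits (rad/s): [2.39, 2.39, 2.79, 3.14, 3.14, 3.14].

## Interface

Orientations are given as a rotation vector (axis times angle).
In Python, from plant import read_state, read_camera, camera_info, robot gives the robot as it stands.
- The arm moves only by the tool apply_moves, never from a script. Its argument "increments" is a list of rows, each a list of 5 numbers: the shift along the world's x, y, z in units of 50 cm (1.0 is 50 cm), then the turn about the world's z in units of 90 degrees (1.0 is 90 degrees), then the gripper's target within -1 to 1 (shut at 1, half-way at 0, fully open at -1). A call has 1 to 8 rows; each row is the pose to reach, as a shift and turn from the pose measured when the call began; what a row does not reach only later rows make up. A row lasts 1/10 s, in which the tool goes at most 50 mm and 8.59 degrees, less where a joint would pass 70% of its speed; a pose out of reach is approached as far as the arm can. A call with a number of a shift or a turn outside -1 to 1 is refused whole. A call with a gripper value outside its range is refused whole. The fingers move at their own pace and stop on an object; "squeeze" is the grip in N (left out, the last holds). Time passes only in rows, so rows that repeat a pose let the fingers close. It gives the time, the measured TCP pose, the force and the opening at its end, in the units of the state.
- read_state(): the state, without advancing time (a new reading comes with each control period).
- read_camera(name): name is "scene" or "top" or "wrist"; returns the picture (480x640x3 uint8, red, green, blue); there is no depth.
- camera_info(name): a dict with "camera_matrix" (3x3 intrinsics, pixels), "R" (3x3) and "t" (3): a world point X has camera coordinates R X + t; the wrist camera has in their place "tool_from_camera" (4x4, takes a point from camera to tool coordinates, whose origin is the TCP and whose axes are the flange's). Camera axes: x right, y down, z forward; pixel columns grow to the right and rows downward; lengths in m; the calibration is good to about 2 mm. A picture is of the moment at which its call begins: read the wrist's pose just before it. camera_info takes no time and is no camera call.
- robot.close_job(): hands the job in, once; it reports no verdict.
The state is a dict: "t": time; "q": joint angles; "dq": joint speeds; "joint_torque": joint torques, N m; "tool_pos": TCP position; "orientation": TCP orientation; "force": force on the tool from outside, world axes, zero at the start; "wrist_torque": the same for the moment, N m; "opening": finger opening in m.
Only numpy, scipy, OpenCV 4.12 (cv2) and the standard library are available. Lean on these libraries where they do the work, as an engineer would, in place of code of your own. Each camera call takes 0.05 s, during which the arm holds its last target. There are 200 camera calls.

## Task

Lower the card terminal on its telescopic post by exactly one hole: press the orange button on top right in and push the post down about a centimetre, so that it is between two holes, take your fingers off the button and do not press it again, then push the crossbar down until the lock pin clicks into the next hole and the button springs fully up. Prove the lock with a steady push of 15 to 20 newtons on the crossbar, never above 25, then let go; leave the sign post with the grey button and the other things on the counter alone.

Things in the scene. Friction and masses are not known exactly. Their poses are not given: they have to be found in the camera images.
- term_stand: Fixed foot and lower tube of the card-terminal stand: black bell foot 110 mm across, aluminium tube 35 mm in diameter up to 150 mm above this origin. Origin on the tube's axis, 0 to 25 mm below the counter top (the stand is let in by an amount that varies). z up; x: the side of the three lock holes and brass pin. An upper steel tube (26 mm) slides straight down into it.
- term_post (a joint): How far the terminal's upper tube is lowered, m: about 0 at the start (pin in top hole), grows downwards. The next hole is 23 to 37 mm lower (it differs each time and is not measured: feel for it). In a hole the tube plays 2 mm either way, then is stopped hard. Unlocked, it stays where it is left and needs 6 to 11 N of push to slide down.
- term_button (a joint): How far the orange button is pressed into the crossbar, m: 0 up, 0.007 fully in. Spring 2.5 N at first, 7 N fully in, so it goes about fully in before the tube slides. The pin leaves its hole at about 0.004; between holes the pin rides on the tube wall and the released button stays about 0.004 in; it springs up to 0 when the pin drops into a hole.
- term_button_top (a point): Centre of the top face of the orange button (18 mm in diameter), on the post's axis. It stands 9 mm above the crossbar's top when up, about 5 mm between holes, 2 mm fully in. It moves with the button and post.
- term_shoulder (a point): Centre of the flat top of the black crossbar on the upper tube (80 mm along the stand's y, 34 along its x, 16 thick), on the axis, under the button; 250 mm above term_stand at the start; moves with the post. The bare top either side of the button, 9 to 40 mm along y, is where to push without touching the button.
- sign_stand: Second stand of the same build, with a grey button and a wooden framed black sign in place of the terminal: a bystander. Origin and axes as for term_stand. The two stands may be on either side.
- sign_post (a joint): How far the sign's upper tube has been lowered, m; 0 at the start; to stay there.
- sign_button (a joint): How far the grey button is pressed, m; to be left alone.
- ketchup: Loose red sauce bottle, 52 mm in diameter, 150 mm tall, origin under its centre: bystander.
- mustard: Loose yellow sauce bottle, 52 mm in diameter, 150 mm tall, origin under its centre: bystander.
- cup: Loose paper-coloured cup, 80 mm across the rim, 100 mm tall, origin under its centre: bystander.
- pad: Loose pad of order slips, 140 x 90 x 25 mm, origin under its centre: bystander.
- napkins: Loose white napkin block, 120 x 120 x 60 mm, origin under its centre: bystander.
- cointray: Loose black coin tray, 100 x 130 x 25 mm, origin under its centre: bystander.
- scraper: Loose spatula lying on the counter: bystander.
- term_terminal (a point): Middle of the grey card terminal, 78 x 34 x 140 mm, carried by the upper tube on the stand's +y side, 78 mm off the axis and 90 mm below the crossbar's top, leaning back 0.35 rad; its top is about 20 mm lower than the crossbar's top.

How it is judged:
On the way, in this order (a step that is already met when the one before it is completed fails the run):
1. the orange button is pressed in (value of joint term_button above 0.0055 m), for 0.1 s.
2. with the post between the top two holes, the button is let go and its pin rides on the tube wall (value of joint term_post above 0.0045 m and value of joint term_button above 0.003 m and contact force between the fingers and term_button below 0.2 N), for 0.2 s.
3. with the pin clicked into the next hole and the button up, the crossbar is pushed firmly and holds (value of joint term_post between 0.018 and 0.043 m and value of joint term_button below 0.0015 m and contact force between the fingers and term_post above 13 N), for 0.1 s.
At the end, for the whole second after the job is handed in: The terminal's post is locked in its next hole (lowered between 18 and 43 mm, the orange button up to within 1.5 mm), the post is at rest, and the sign post is still in its top hole (within 3 mm) (value of joint term_post between 0.018 and 0.043 m and value of joint term_button below 0.0015 m and velocity of joint term_post below 0.003 m/s and value of joint sign_post below 0.003 m); the robot touches nothing.
It fails at once if the terminal's post is pushed past the next hole (lowered more than 43 mm) (value of joint term_post above 0.043 m).
It fails at once if the fingers press the crossbar or button with more than 25 N (contact force between the fingers and term_post above 25 N).
It fails at once if the orange button is pushed with the post lowered more than 20 mm, where the next hole may come up (value of joint term_post above 0.02 m and contact force between the fingers and term_button above 1 N).
It fails at once if the grey button is pressed more than 2 mm (value of joint sign_button above 0.002 m).
It fails at once if a bystander is moved more than 20 mm (distance of any of ketchup, mustard, cup, pad, napkins, cointray, scraper from where it was at the start of the episode above 0.02 m).
It also fails if it takes over 45 s, if anything falls off the work surface, if the arm or the gripper's body presses on something with over 40 N, if the wrist force passes 120 N, or if a joint passes its speed limit or range.

## Working session

There is one attempt and no reset: what is moved stays moved. The work goes in short steps, Python scripts to look and compute and a tool call to move; the robot and the scene stay as the last step left them, time stands still between calls to the robot, and variables do not carry over. Pictures are saved under pics/ and viewed, and the job is handed in when it is done.

Besides the shell and the picture viewer there is one more tool, called after "Call:" as name(argument=value, ...) on one line, values as JSON. apply_moves: Moves the arm, as the interface text tells. Its arguments: {"type":"object","properties":{"increments":{"type":"array"},"squeeze":{"type":"number"}},"required":["increments"]}

```bash
mkdir -p pics; ls
python3 - <<'E'
from plant import read_state, read_camera, camera_info, robot
import cv2
s=read_state(); print({k:s[k] for k in('t','tool_pos','orientation','force','opening')})
for n in('scene','top','wrist'):
    cv2.imwrite(f'pics/{n}0.png',read_camera(n)[:,:,::-1])
    print(n,camera_info(n))
E
```

```text
pics
{'t': 0.0, 'tool_pos': array([0.2042394 , 0.56356341, 0.2176168 ]), 'orientation': array([-5.43517101e-01, -3.09374141e+00,  2.75379757e-03]), 'force': array([-0.16271712,  0.6820282 ,  0.02650541]), 'opening': 0.09311207550669384}
scene {'camera_matrix': array([[452.11497192,   0.        , 318.47131753],
       [  0.        , 452.11497192, 249.57475671],
       [  0.        ,   0.        ,   1.        ]]), 'R': array([[-0.81759207,  0.57579099, -0.00281723],
       [ 0.34395011,  0.48445497, -0.80436416],
       [-0.46178081, -0.65861075, -0.59412992]]), 't': array([ 0.43886553, -0.07663438,  1.47751087])}
top {'camera_matrix': array([[433.54594533,   0.        , 318.83253288],
       [  0.        , 433.54594533, 230.48737631],
       [  0.        ,   0.        ,   1.        ]]), 'R': array([[-0.02848292, -0.99925057,  0.02621098],
       [-0.98985199,  0.0245436 , -0.1399666 ],
       [ 0.13921839, -0.02993164, -0.98980924]]), 't': array([0.01978119, 0.56603968, 0.96767368])}
wrist {'camera_matrix': array([[376.40736133,   0.        , 319.77002358],
       [  0.        , 376.40736133, 247.39816245],
       [  0.        ,   0.        ,   1.        ]]), 'tool_from_camera': array([[ 8.69320477e-04, -9.62356807e-01, -2.71787823e-01,
         7.55991467e-02],
       [ 9.99998948e-01,  5.20998913e-04,  1.35374980e-03,
         1.98139667e-04],
       [-1.16118918e-03, -2.71788714e-01,  9.62356247e-01,
        -1.65903861e-01],
       [ 0.00000000e+00,  0.00000000e+00,  0.00000000e+00,
         1.00000000e+00]])}
```

View pics/scene0.png

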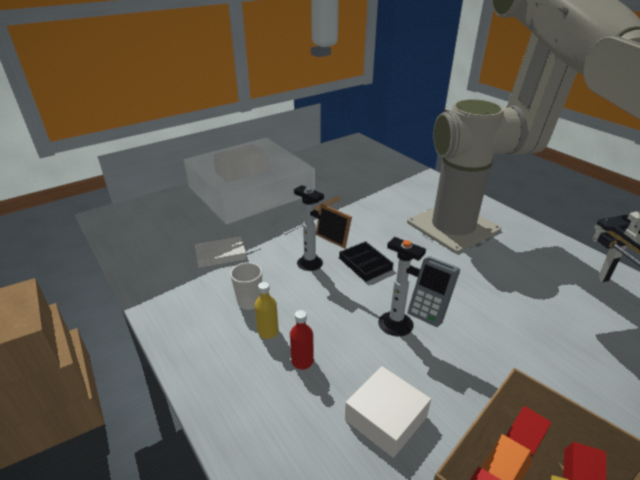

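View pics/top0.png

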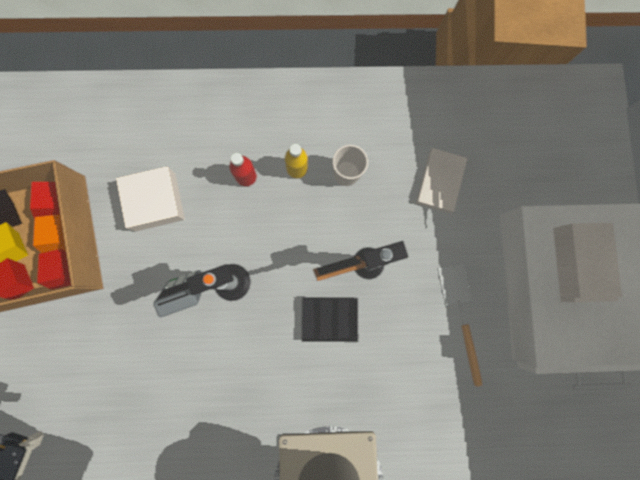

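View pics/wrist0.png

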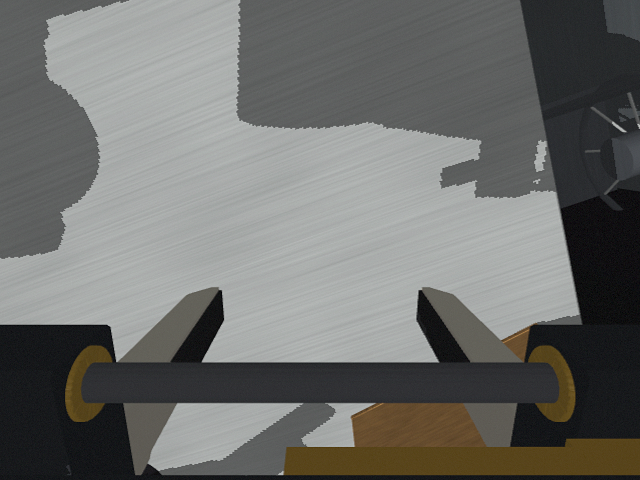

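```bash
cat > h.py <<'E'
from plant import read_state, read_camera, camera_info, robot
import cv2, numpy as np
from scipy.spatial.transform import Rotation as Rn
def ray(n,u,v,st=None):
    c=camera_info(n);K=c['camera_matrix'];d=np.linalg.inv(K)@[u,v,1]
    if n=='wrist':
        T=np.array(c['tool_from_camera']);R=Rn.from_rotvec(st['orientation']).as_matrix()
        return R@T[:3,3]+st['tool_pos'], R@T[:3,:3]@d
    return -c['R'].T@c['t'], c['R'].T@d
def tri(rs):
    A=0;b=0
    for o,d in rs:
        d=d/np.linalg.norm(d);P=np.eye(3)-np.outer(d,d);A=A+P;b=b+P@o
    x=np.linalg.solve(A,b)
    return x,[np.linalg.norm(np.cross(x-o,d/np.linalg.norm(d))) for o,d in rs]
def plane(n,u,v,z,st=None):
    o,d=ray(n,u,v,st);return o+d*(z-o[2])/d[2]
def orange(im,box):
    x0,y0,x1,y1=box;h=cv2.cvtColor(im,cv2.COLOR_RGB2HSV)
    m=cv2.inRange(h,(5,150,120),(20,255,255));k=np.zeros_like(m);k[y0:y1,x0:x1]=m[y0:y1,x0:x1]
    ys,xs=np.nonzero(k);return xs.mean(),ys.mean(),len(xs),xs.min(),xs.max(),ys.min(),ys.max()
E
python3 - <<'E'
from h import *
A=cv2.imread('pics/scene0.png')[:,:,::-1].copy();B=cv2.imread('pics/top0.png')[:,:,::-1].copy()
a=orange(A,(390,230,425,255));b=orange(B,(195,265,225,295));print(a,b)
x,e=tri([ray('scene',*a[:2]),ray('top',*b[:2])]);print(x,e)
c=cv2.resize(B[240:330,140:260],None,fx=6,fy=6,interpolation=cv2.INTER_CUBIC);cv2.imwrite('pics/c1.png',c[:,:,::-1])
c=cv2.resize(A[220:345,370:470],None,fx=5,fy=4.6,interpolation=cv2.INTER_CUBIC);cv2.imwrite('pics/c2.png',c[:,:,::-1])
E
```

```text
(np.float64(406.48275862068965), np.float64(242.72413793103448), 29, np.int64(403), np.int64(410), np.int64(241), np.int64(245)) (np.float64(207.734375), np.float64(278.59375), 64, np.int64(203), np.int64(212), np.int64(275), np.int64(282))
[0.45422525 0.21407268 0.24633375] [np.float64(0.0007771264740933656), np.float64(0.0007771264740935055)]
```

View pics/c1.png

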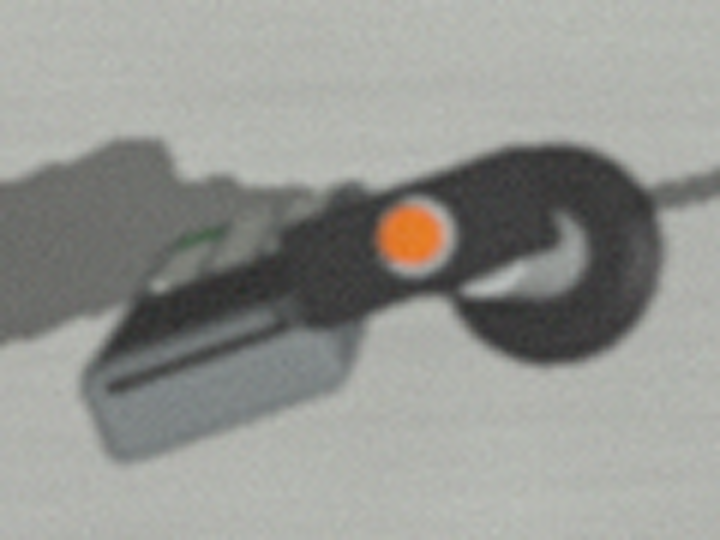

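View pics/c2.png

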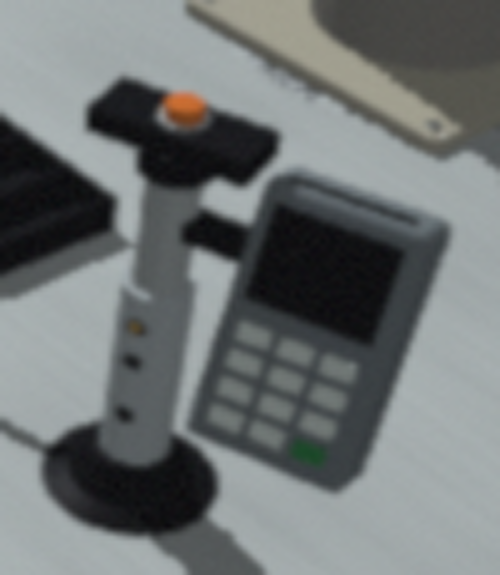

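Run:
```python
from h import *
s=read_state();R=Rn.from_rotvec(s['orientation']).as_matrix();print(R)
print('tool y yaw',np.degrees(np.arctan2(R[1,1],R[0,1])),'tool x yaw',np.degrees(np.arctan2(R[1,0],R[0,0])))
p=[plane('top',140+u/6,240+v/6,z) for u,v,z in((285,230,.24),(510,150,.24),(110,385,.22),(290,318,.22))]
for a,b in((0,1),(2,3)):
    d=p[a]-p[b];print(np.degrees(np.arctan2(d[1],d[0])))
print((np.array([.454,.214,.32])-s['tool_pos'])/.5)
```

```text
[[-9.40138995e-01  3.40790727e-01 -5.91295708e-04]
 [ 3.40791220e-01  9.40138122e-01 -1.28673227e-03]
 [ 1.17393211e-04 -1.41121557e-03 -9.99998997e-01]]
tool y yaw 70.07492255667705 tool x yaw 160.0749130646404
108.29134946687833
109.02101665305804
[ 0.49942148 -0.69936449  0.20432869]
```

Call:
apply_moves(increments=[[0.05,-0.05,0.2,0.05,1],[0.1,-0.14,0.22,0.13,1],[0.15,-0.22,0.22,0.2,1],[0.21,-0.3,0.22,0.28,1],[0.27,-0.38,0.22,0.35,1],[0.33,-0.46,0.22,0.42,1],[0.39,-0.54,0.22,0.427,1],[0.44,-0.61,0.22,0.427,1]], squeeze=10)

```text
t: 0.95
tool_pos: [0.4097, 0.278, 0.3277]
orientation: [-0.506, 3.1, -0.002]
force: [1.6, 0.8, 0.5]
opening: 0.0336
```

Run:
```python
from h import *
s=read_state();im=read_camera('wrist');cv2.imwrite('pics/w1.png',im[:,:,::-1])
R=Rn.from_rotvec(s['orientation']).as_matrix()
print(s['t'],s['tool_pos'],s['force'],s['opening'],np.degrees(np.arctan2(R[1,1],R[0,1])))
print((np.array([.4542,.214,.31])-s['tool_pos'])/.5)
```

```text
0.95 [0.40968392 0.27795726 0.3277252 ] [1.61596943 0.7727005  0.46871702] 0.03364680286538412 108.55376933211205
[ 0.08903216 -0.12791451 -0.0354504 ]
```

View pics/w1.png

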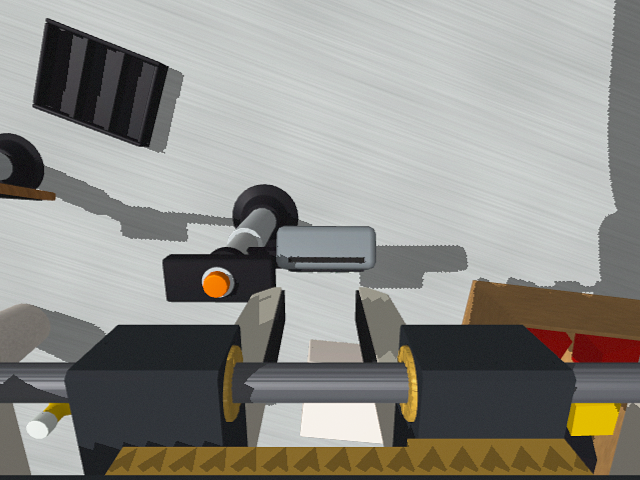

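Run:
```python
from h import *
s=read_state()
A=cv2.imread('pics/scene0.png')[:,:,::-1].copy();B=cv2.imread('pics/top0.png')[:,:,::-1].copy();W=cv2.imread('pics/w1.png')[:,:,::-1].copy()
a=orange(A,(390,230,425,255));b=orange(B,(195,265,225,295));w=orange(W,(190,255,245,310));print(w)
rs=[ray('scene',*a[:2]),ray('top',*b[:2]),ray('wrist',*w[:2],s)]
print(tri(rs));print(tri(rs[1:]),tri([rs[0],rs[2]]))
p=[plane('wrist',u,v,.237,s) for u,v in((166,254),(274,256),(164,300),(272,301))]
for q in p: print(q)
d=p[1]-p[0];print(np.degrees(np.arctan2(d[1],d[0])));d=p[3]-p[2];print(np.degrees(np.arctan2(d[1],d[0])), np.linalg.norm(d))
print(np.mean(p,axis=0))
```

```text
(np.float64(215.87884267631102), np.float64(284.0271247739602), 553, np.int64(202), np.int64(229), np.int64(271), np.int64(297))
(array([0.45483777, 0.21261479, 0.24770946]), [np.float64(0.0026107420634410407), np.float64(0.0005909154417273483), np.float64(0.0030969015322562057)])
(array([0.45400922, 0.21123402, 0.25388346]), [np.float64(0.0007512141478529994), np.float64(0.0007512141478528869)]) (array([0.45483833, 0.21218309, 0.2473475 ]), [np.float64(0.00283874155228177), np.float64(0.0028387415522818224)])
[0.4502859  0.16863167 0.237     ]
[0.42745128 0.24218838 0.237     ]
[0.48571989 0.17458751 0.237     ]
[0.46128879 0.25058488 0.237     ]
107.24620294713563
107.8211917878367 0.07982781322280232
[0.45618647 0.20899811 0.237     ]
```

Call:
apply_moves(increments=[[0.05,-0.07,-0.02,-0.005,1],[0.09,-0.131,-0.05,-0.01,1],[0.09,-0.131,-0.085,-0.01,1],[0.09,-0.131,-0.085,-0.01,1]])

```text
t: 1.4
tool_pos: [0.4578, 0.2052, 0.2819]
orientation: [0.469, -3.103, 0.01]
force: [-1.0, 0.5, 0.2]
opening: 0.0013
```

Run:
```python
from h import *
s=read_state();im=read_camera('wrist');cv2.imwrite('pics/w2.png',im[:,:,::-1])
R=Rn.from_rotvec(s['orientation']).as_matrix()
print(s['t'],s['tool_pos'],s['force'],s['opening'],np.degrees(np.arctan2(R[1,1],R[0,1])))
K=camera_info('wrist')['camera_matrix'];T=np.linalg.inv(camera_info('wrist')['tool_from_camera'])
for z in(0,.03,.04):
    c=T@[0,0,z,1];c=K@c[:3];print(z,c[:2]/c[2])
im=read_camera('scene');cv2.imwrite('pics/s2.png',cv2.resize(im[190:345,350:490],None,fx=4,fy=3.8)[:,:,::-1])
```

```text
1.4 [0.4578346  0.20522322 0.28194446] [-0.97963389  0.50581114  0.21056296] 0.001251114803133386 107.17337468726316
0 [318.76024235 304.61197064]
0.03 [318.86453518 281.99799597]
0.04 [318.89318053 275.78678151]
```

View pics/w2.png

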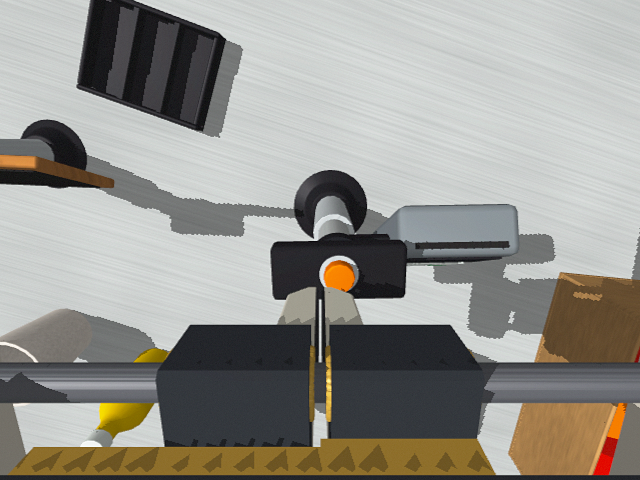

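View pics/s2.png

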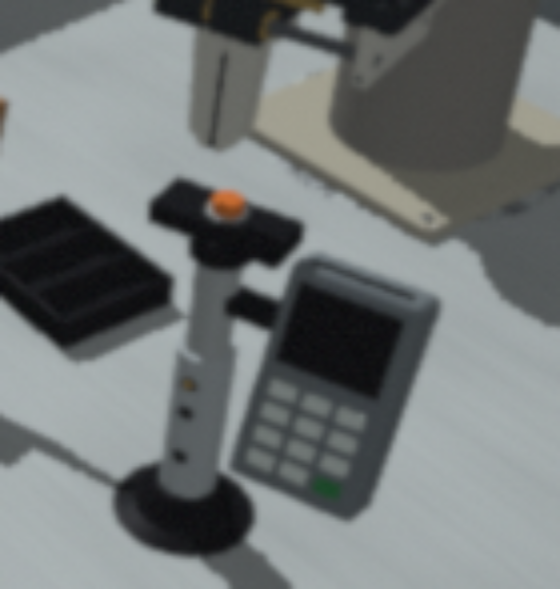

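Run:
```python
from h import *
s=read_state();im=read_camera('wrist')
print(s['t'],s['tool_pos'],np.abs(s['dq']).max())
A=cv2.imread('pics/scene0.png')[:,:,::-1].copy();B=cv2.imread('pics/top0.png')[:,:,::-1].copy()
a=orange(A,(390,230,425,255));b=orange(B,(195,265,225,295));w=orange(im,(310,255,365,300));print(w)
rs=[ray('scene',*a[:2]),ray('top',*b[:2]),ray('wrist',*w[:2],s)]
print(tri(rs));print(tri(rs[1:]),tri([rs[0],rs[2]]))
for z in (.245,.25,.255): print(plane('wrist',*w[:2],z,s),plane('top',*b[:2],z))
```

```text
1.5 [0.45828332 0.20679459 0.28491487] 0.02730787435789673
(np.float64(336.3736979166667), np.float64(272.6901041666667), 768, np.int64(322), np.int64(351), np.int64(257), np.int64(288))
(array([0.45383749, 0.21455804, 0.24609637]), [np.float64(0.0003646608847331827), np.float64(0.0013571614349208248), np.float64(0.001202587484125006)])
(array([0.45523576, 0.21589527, 0.23884837]), [np.float64(0.0006878794338756555), np.float64(0.0006878794338755948)]) (array([0.45333943, 0.21503825, 0.24639484]), [np.float64(0.0005455131917949531), np.float64(0.0005455131917948688)])
[0.45344633 0.2156637  0.245     ] [0.45483043 0.2138227  0.245     ]
[0.45180749 0.21493144 0.25      ] [0.4546492  0.21269206 0.25      ]
[0.45016864 0.21419917 0.255     ] [0.45446797 0.21156142 0.255     ]
```

Call:
apply_moves(increments=[[-0.009,0.016,-0.02,0.01,1],[-0.009,0.016,-0.05,0.01,1],[-0.009,0.016,-0.05,0.01,1],[-0.009,0.016,-0.05,0.01,1]])

```text
t: 1.95
tool_pos: [0.4534, 0.2154, 0.2599]
orientation: [-0.5, 3.101, -0.009]
force: [-0.4, -0.4, -0.4]
opening: 0.001
```

Run:
```python
from h import *
s=read_state();im=read_camera('wrist');cv2.imwrite('pics/w3.png',im[200:440,160:480,::-1].repeat(2,0).repeat(2,1))
R=Rn.from_rotvec(s['orientation']).as_matrix()
print(s['t'],s['tool_pos'],s['force'],s['opening'],np.degrees(np.arctan2(R[1,1],R[0,1])))
im=read_camera('scene');cv2.imwrite('pics/s3.png',cv2.resize(im[190:345,350:490],None,fx=4,fy=3.8)[:,:,::-1])
print(read_state()['tool_pos'])
```

```text
1.95 [0.45336519 0.21541019 0.25989957] [-0.3661075  -0.37690235 -0.42131203] 0.0010185022717635892 108.31817383393758
[0.45408483 0.21532467 0.26093056]
```

View pics/w3.png

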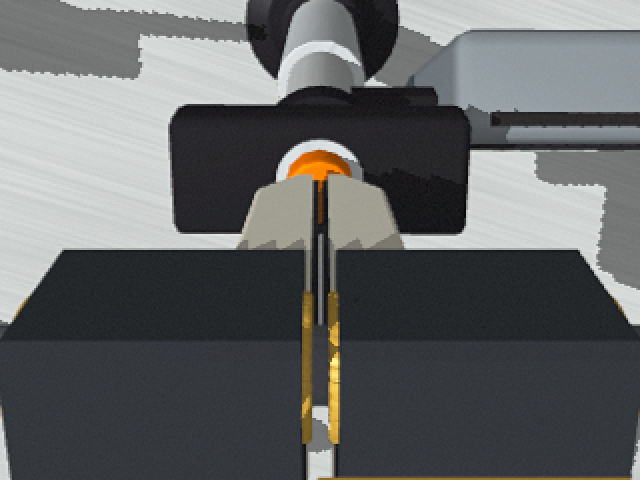

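View pics/s3.png

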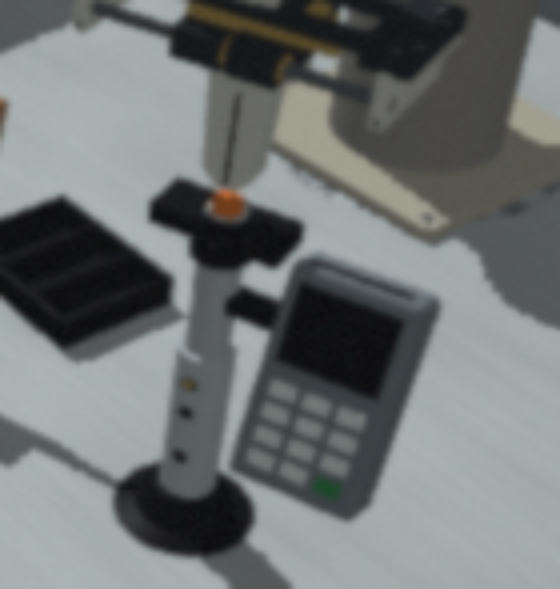

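Call:
apply_moves(increments=[[0,0,-0.01,0,1],[0,0,-0.02,0,1],[0,0,-0.024,0,1],[0,0,-0.027,0,1],[0,0,-0.03,0,1],[0,0,-0.03,0,1]])

```text
t: 2.65
tool_pos: [0.4541, 0.2152, 0.2462]
orientation: [-0.498, 3.099, -0.008]
force: [-2.0, -1.5, 4.3]
opening: 0.0005
```

Call:
apply_moves(increments=[[0,0,-0.002,0,1],[0,0,-0.004,0,1],[0,0,-0.006,0,1],[0,0,-0.006,0,1]])

```text
t: 3.05
tool_pos: [0.4541, 0.2152, 0.2434]
orientation: [-0.498, 3.099, -0.008]
force: [-2.1, -0.9, 5.8]
opening: 0.0007
```

Call:
apply_moves(increments=[[0,0,-0.002,0,1],[0,0,-0.004,0,1],[0,0,-0.006,0,1],[0,0,-0.008,0,1],[0,0,-0.01,0,1],[0,0,-0.01,0,1]])

```text
t: 3.65
tool_pos: [0.4541, 0.2153, 0.2389]
orientation: [-0.499, 3.099, -0.008]
force: [-3.3, -1.4, 6.9]
opening: 0.0005
```

Call:
apply_moves(increments=[[0,0,-0.002,0,1],[0,0,-0.004,0,1],[0,0,-0.006,0,1],[0,0,-0.008,0,1],[0,0,-0.01,0,1],[0,0,-0.013,0,1],[0,0,-0.016,0,1],[0,0,-0.016,0,1]])

```text
t: 4.45
tool_pos: [0.4541, 0.2153, 0.2312]
orientation: [-0.498, 3.098, -0.008]
force: [-3.0, -1.4, 6.3]
opening: 0.0005
```

Run:
```python
from h import *
s=read_state();im=read_camera('wrist');cv2.imwrite('pics/w4.png',im[200:440,160:480,::-1].repeat(2,0).repeat(2,1))
print(s['t'],s['tool_pos'],s['force'])
im=read_camera('scene');cv2.imwrite('pics/s4.png',cv2.resize(im[190:345,350:490],None,fx=4,fy=3.8)[:,:,::-1])
print(read_state()['tool_pos'])
```

```text
4.45 [0.45413346 0.21526077 0.23124375] [-3.01051713 -1.37177001  6.34570231]
[0.4541184  0.21525485 0.23133663]
```

View pics/s4.png

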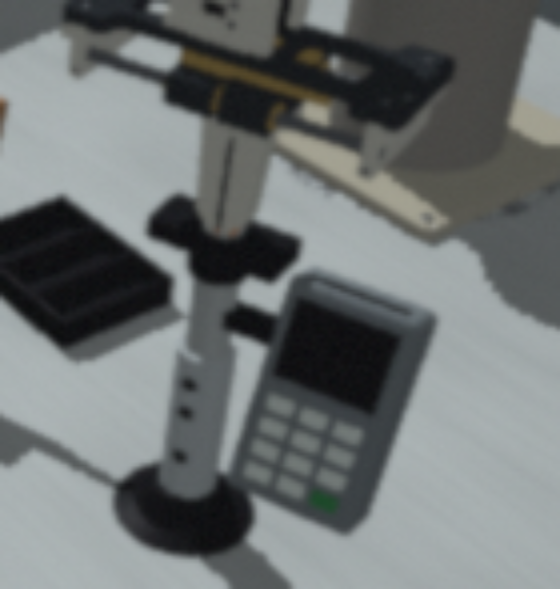

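View pics/w4.png

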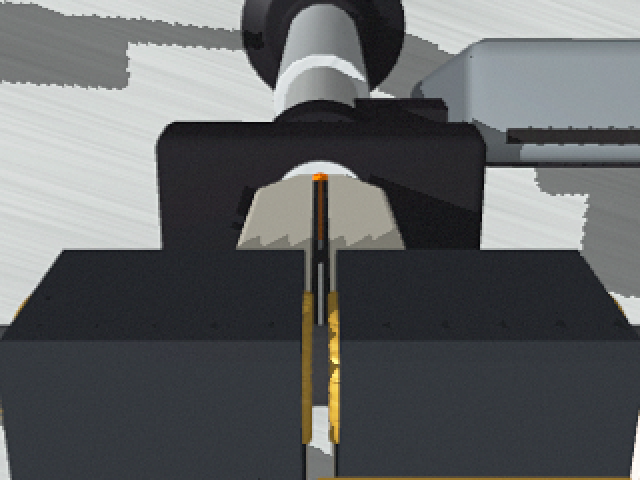

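Call:
apply_moves(increments=[[0,0,0.02,0,1],[0,0,0.04,0,1],[0,0,0.04,0,0.2],[0,0,0.04,0,0.2],[0,0,0.04,0,0.2],[0,0,0.04,0,0.2],[0,0,0.04,0,0.2]])

```text
t: 5.25
tool_pos: [0.4539, 0.2152, 0.2509]
orientation: [-0.499, 3.099, -0.008]
force: [-0.6, -0.0, 0.1]
opening: 0.0347
```

Run:
```python
from h import *
s=read_state();im=read_camera('wrist');cv2.imwrite('pics/w5.png',im[200:440,160:480,::-1].repeat(2,0).repeat(2,1))
print(s['t'],s['tool_pos'],s['force'],s['opening'])
im=read_camera('scene');cv2.imwrite('pics/s5.png',cv2.resize(im[190:345,350:490],None,fx=4,fy=3.8)[:,:,::-1])
```

```text
5.25 [0.45393909 0.21519907 0.25088574] [-0.5898231  -0.04364974  0.07497547] 0.034748531907042635
```

View pics/s5.png

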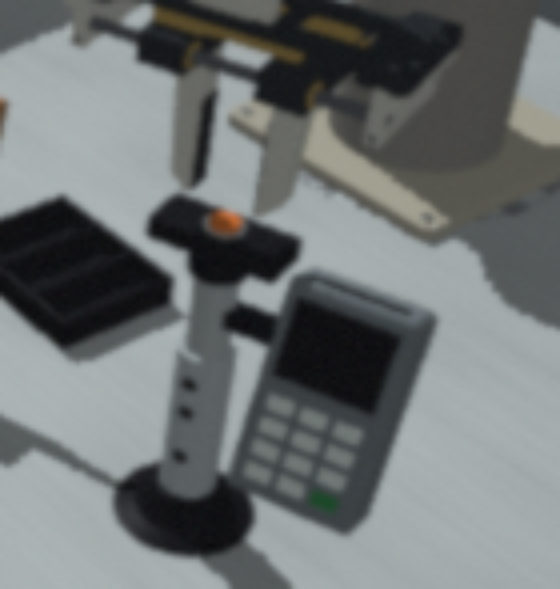

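View pics/w5.png

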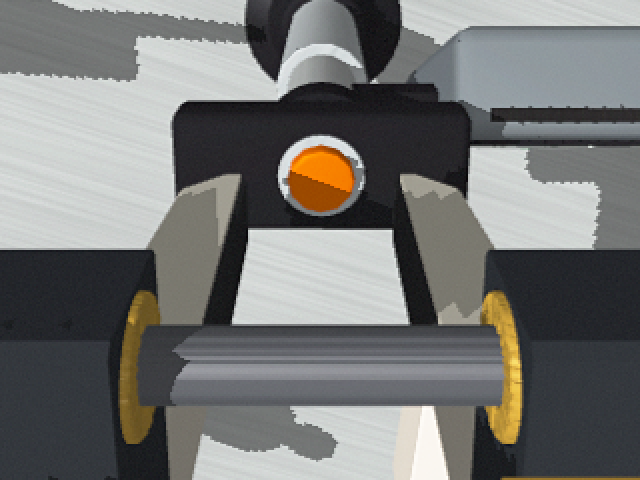

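Call:
apply_moves(increments=[[0,0,-0.015,0,0.2],[0,0,-0.03,0,0.2],[0,0,-0.035,0,0.2],[0,0,-0.038,0,0.2],[0,0,-0.038,0,0.2]])

```text
t: 5.85
tool_pos: [0.4538, 0.2151, 0.2317]
orientation: [-0.499, 3.1, -0.009]
force: [0.4, 0.3, -0.2]
opening: 0.0372
```

Call:
apply_moves(increments=[[0,0,-0.002,0,0.2],[0,0,-0.004,0,0.2],[0,0,-0.004,0,0.2],[0,0,-0.004,0,0.2]])

```text
t: 6.25
tool_pos: [0.4539, 0.2152, 0.2298]
orientation: [-0.499, 3.099, -0.009]
force: [-0.3, 0.5, 0.7]
opening: 0.037
```

Call:
apply_moves(increments=[[0,0,-0.002,0,0.2],[0,0,-0.004,0,0.2],[0,0,-0.004,0,0.2],[0,0,-0.004,0,0.2]])

```text
t: 6.65
tool_pos: [0.4541, 0.2152, 0.229]
orientation: [-0.499, 3.098, -0.008]
force: [-2.3, -1.1, 7.3]
opening: 0.0374
```

Call:
apply_moves(increments=[[0,0,-0.002,0,0.2],[0,0,-0.004,0,0.2],[0,0,-0.004,0,0.2],[0,0,-0.004,0,0.2]])

```text
t: 7.05
tool_pos: [0.4541, 0.2153, 0.2282]
orientation: [-0.499, 3.097, -0.008]
force: [-4.0, -1.5, 8.5]
opening: 0.0369
```

Call:
apply_moves(increments=[[0,0,-0.002,0,0.2],[0,0,-0.004,0,0.2],[0,0,-0.004,0,0.2],[0,0,-0.004,0,0.2]])

```text
t: 7.45
tool_pos: [0.4541, 0.2153, 0.2275]
orientation: [-0.499, 3.097, -0.008]
force: [-5.0, -1.9, 7.6]
opening: 0.037
```

Call:
apply_moves(increments=[[-0.001,0,-0.003,0,0.2],[-0.001,0,-0.006,0,0.2],[-0.001,0,-0.009,0,0.2],[-0.001,0,-0.012,0,0.2],[-0.001,0,-0.012,0,0.2],[-0.001,0,-0.012,0,0.2]])

```text
t: 8.05
tool_pos: [0.4541, 0.2153, 0.223]
orientation: [-0.498, 3.095, -0.008]
force: [-2.9, -1.6, 8.2]
opening: 0.037
```

Call:
apply_moves(increments=[[-0.001,0,-0.003,0,0.2],[-0.001,0,-0.005,0,0.2],[-0.001,0,-0.005,0,0.2],[-0.001,0,-0.005,0,0.2]])

```text
t: 8.45
tool_pos: [0.4541, 0.2153, 0.222]
orientation: [-0.498, 3.093, -0.008]
force: [-2.6, -2.8, 8.8]
opening: 0.0372
```

Call:
apply_moves(increments=[[-0.001,0,-0.003,0,0.2],[-0.001,0,-0.006,0,0.2],[-0.001,0,-0.006,0,0.2],[-0.001,0,-0.006,0,0.2]])

```text
t: 8.85
tool_pos: [0.4541, 0.2153, 0.2204]
orientation: [-0.498, 3.092, -0.008]
force: [-1.6, -1.8, 8.3]
opening: 0.0368
```

Call:
apply_moves(increments=[[-0.001,0,-0.003,0,0.2],[-0.001,0,-0.006,0,0.2],[-0.001,0,-0.006,0,0.2],[-0.001,0,-0.006,0,0.2]])

```text
t: 9.25
tool_pos: [0.4541, 0.2153, 0.2187]
orientation: [-0.497, 3.09, -0.008]
force: [-1.1, -1.6, 6.9]
opening: 0.037
```

Run:
```python
from h import *
s=read_state();im=read_camera('wrist');cv2.imwrite('pics/w6.png',im[200:440,160:480,::-1].repeat(2,0).repeat(2,1))
print(s['t'],s['tool_pos'],s['force'],s['opening'])
R=Rn.from_rotvec(s['orientation']).as_matrix();print(R[:,2])
```

```text
9.25 [0.45407483 0.2152801  0.21874583] [-1.12240396 -1.60806115  6.89199229] 0.03695335431779744
[ 0.01263217 -0.00284298 -0.99991617]
```

View pics/w6.png

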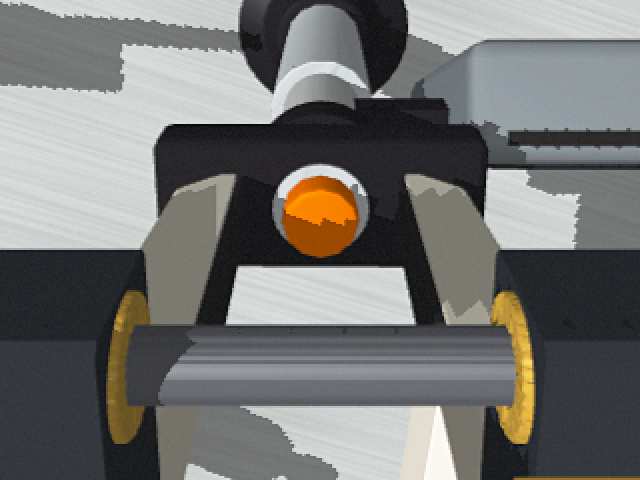

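Run:
```python
from h import *
im=read_camera('scene');cv2.imwrite('pics/s6.png',cv2.resize(im[190:345,350:490],None,fx=4,fy=3.8)[:,:,::-1])
```

```text
(no output)
```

View pics/s6.png

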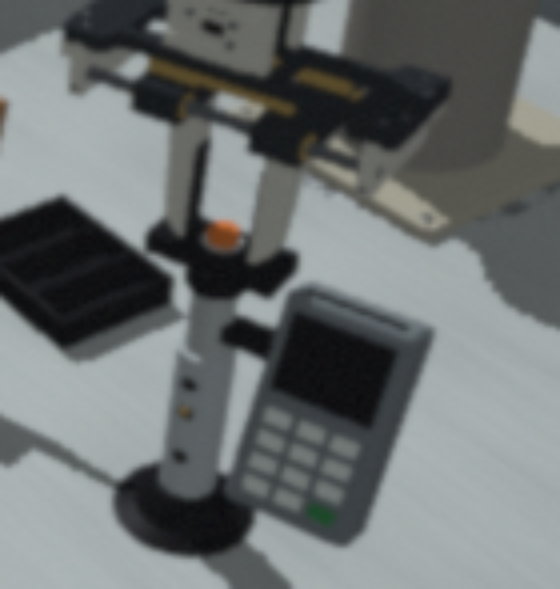

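Call:
apply_moves(increments=[[-0.001,0,-0.003,0,0.2],[-0.001,0,-0.005,0,0.2],[-0.001,0,-0.005,0,0.2],[-0.001,0,-0.005,0,0.2]])

```text
t: 9.75
tool_pos: [0.4541, 0.2153, 0.2175]
orientation: [-0.497, 3.088, -0.008]
force: [-2.0, -2.2, 6.6]
opening: 0.0372
```

Call:
apply_moves(increments=[[-0.001,0,-0.003,0,0.2],[-0.001,0,-0.005,0,0.2],[-0.001,0,-0.005,0,0.2],[-0.001,0,-0.005,0,0.2]])

```text
t: 10.15
tool_pos: [0.4541, 0.2153, 0.2163]
orientation: [-0.496, 3.087, -0.007]
force: [-2.0, -0.9, 7.2]
opening: 0.037
```

Call:
apply_moves(increments=[[-0.001,0,-0.003,0,0.2],[-0.001,0,-0.005,0,0.2],[-0.001,0,-0.005,0,0.2],[-0.001,0,-0.005,0,0.2]])

```text
t: 10.55
tool_pos: [0.4541, 0.2153, 0.2151]
orientation: [-0.496, 3.085, -0.007]
force: [-1.8, -2.8, 6.1]
opening: 0.0373
```

Call:
apply_moves(increments=[[-0.001,0,-0.003,0,0.2],[-0.001,0,-0.005,0,0.2],[-0.001,0,-0.005,0,0.2],[-0.001,0,-0.005,0,0.2]])

```text
t: 10.95
tool_pos: [0.4541, 0.2153, 0.2147]
orientation: [-0.496, 3.083, -0.007]
force: [-4.5, -3.1, 12.2]
opening: 0.0371
```

Call:
apply_moves(increments=[[-0.001,0,-0.003,0,0.2],[-0.001,0,-0.0055,0,0.2],[-0.001,0,-0.0055,0,0.2]])

```text
t: 11.25
tool_pos: [0.4542, 0.2153, 0.2145]
orientation: [-0.495, 3.08, -0.007]
force: [-5.8, -3.9, 15.4]
opening: 0.037
```

Call:
apply_moves(increments=[[-0.001,0,-0.003,0,0.2],[-0.001,0,-0.006,0,0.2],[-0.001,0,-0.006,0,0.2],[-0.001,0,-0.006,0,0.2],[-0.001,0,-0.006,0,0.2]])

```text
t: 11.75
tool_pos: [0.4542, 0.2153, 0.2144]
orientation: [-0.495, 3.078, -0.007]
force: [-6.9, -4.3, 17.3]
opening: 0.0369
```

Run:
```python
from h import *
s=read_state();print(s['t'],s['tool_pos'],s['force'])
im=read_camera('wrist');cv2.imwrite('pics/w7.png',im[200:440,160:480,::-1].repeat(2,0).repeat(2,1))
s=read_state();print(s['t'],s['tool_pos'],s['force'])
```

```text
11.75 [0.45418063 0.21532236 0.21436424] [-6.93041948 -4.32978556 17.26772315]
11.8 [0.45418525 0.21534936 0.2143853 ] [-7.23475346 -4.82798879 16.57152842]
```

View pics/w7.png

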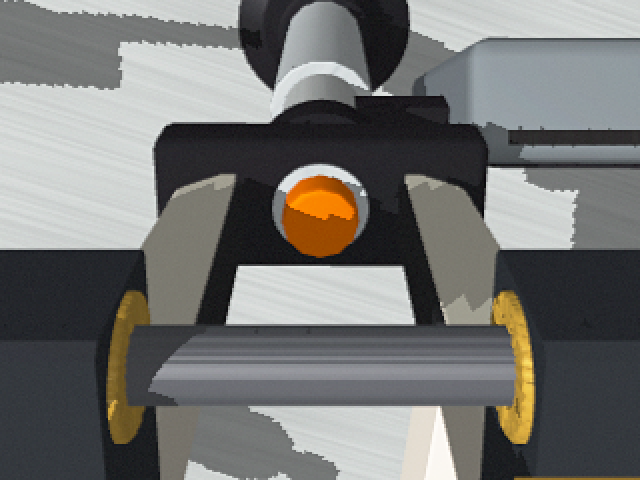

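Held at about 17 N, with the button up. Next I let go by lifting straight up.

Call:
apply_moves(increments=[[0,0,0.01,0,0.2],[0,0,0.05,0,0.2],[0,0,0.1,0,0.2],[0,0,0.16,0,0.2],[0,0,0.16,0,0.2],[0,0,0.16,0,0.2]])

```text
t: 12.4
tool_pos: [0.4547, 0.2155, 0.295]
orientation: [-0.495, 3.076, -0.006]
force: [0.1, 0.4, -0.1]
opening: 0.0371
```

Run:
```python
from h import *
s=read_state();print(s['t'],s['tool_pos'],s['force'])
im=read_camera('scene');cv2.imwrite('pics/s8.png',im[:,:,::-1]);cv2.imwrite('pics/s8c.png',cv2.resize(im[190:345,350:490],None,fx=4,fy=3.8)[:,:,::-1])
```

```text
12.4 [0.45466239 0.21552515 0.29502142] [ 0.06032334  0.39267477 -0.07971473]
```

View pics/s8c.png

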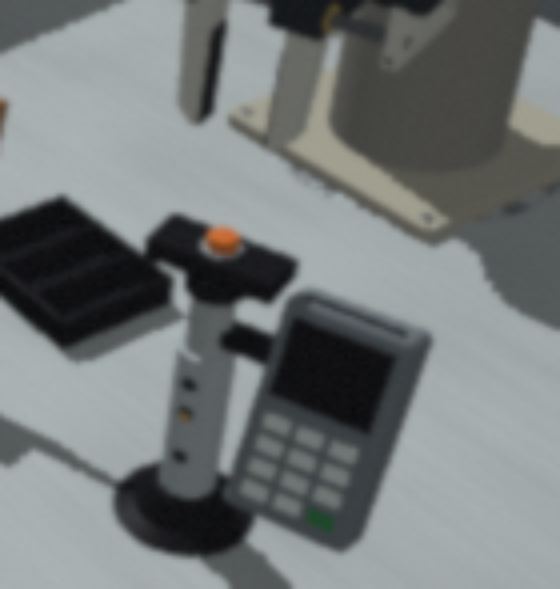

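View pics/s8.png

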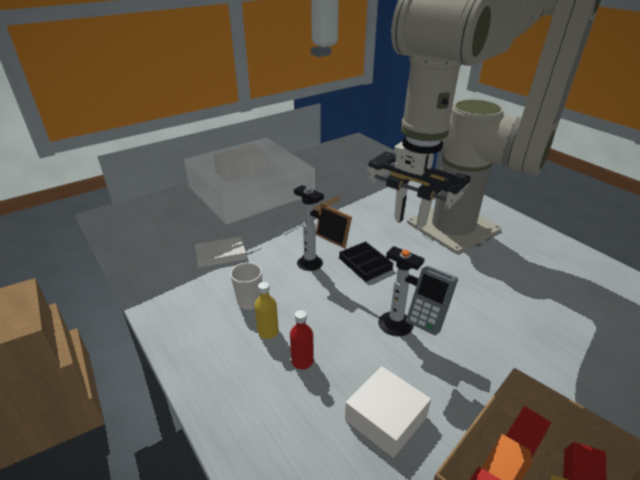

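The pin shows in the middle hole, the button is up, and everything else looks where it was. The arm is clear, so I'm handing in.

```bash
python3 -c "
from plant import robot
print(robot.close_job())"
```

```text
the job is handed in; nothing more can be done
None
```

The terminal is one hole lower and locked, and the job was handed in at about 12.5 s of the 45 s. No verdict was reported.

- **Unlocking:** I pressed the orange button fully in with closed fingers and pushed the post down about 10 mm. I then lifted off, and the picture showed the button riding about half in.
- **Lowering:** I straddled the button with the fingers about 37 mm apart and pushed only on the crossbar. The wrist picture showed the button up at about 21 mm, and the scene camera showed the brass pin in the second hole.
- **Proving the lock:** I pushed on to the hard stop at about 25 mm. The downward push read 15.4 N, then 17.3 N, and dipped to 16.6 N at the end. Sideways forces of 7 and 4 to 5 N brought the total to about 19 N. The highest reading I saw stayed below 25 N, but I only read forces at the end of each move.
- **Final check:** The fingers are about 70 mm clear and the force reads about zero. The last scene picture shows the button up and the pin in the middle hole. The sign stand, bottles, cup, pad, napkins and coin tray look unmoved by eye; I did not measure them.

The calibration was the one thing that disagreed. The first wrist-camera fixes on the button, taken while the arm was still moving, differed from the fixed cameras by several millimetres. A fix taken once the arm was still agreed to about 1 mm, and I used that one. The post depths above come from the tool height, so they are good to roughly 1 to 2 mm.

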